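# Refill the sweets dispenser and hold the cup against its push plate

### The job

Tip all six chocolate balls from the steel loading tray into the dispenser's hopper while its outlet is shut, and set the empty tray back down upright on the worktop. Then take the measuring cup by its handle, slide it upright under the hopper and press it against the sprung push plate, firmly but without forcing it, until the plate is fully back on its stop and all six balls have run down into the cup. Finish while still holding the cup there with the plate fully back: do not let go; and leave the other things on the worktop where they stand.

Things in the scene. Friction and masses are not known exactly. Their poses are not given: they have to be found in the camera images.
- dispenser: dispenser fixed to the bench: column at the back, steel funnel hopper in front of it, push plate below. Origin on the worktop under the hopper's outlet centre; x points from the open front to the column (82 wide, starts x = 96 mm), z up. Two foot bars, 12 mm high, lie 58 to 74 mm either side of the centre line from x = -58 mm back; the cup slides in between on the bare worktop
- hopper_mouth (a point): centre of the hopper's round mouth, 180 mm above the worktop, straight above the dispenser's origin. Inside radius 60 mm here, narrowing to an outlet of 30 mm radius 80 mm above the worktop; rim outside radius 66 mm, rim top at 182 mm. Shutter guides under the outlet, 34 to 41 mm either side, leave 71 mm of height free below
- push_plate (a joint): how far the sprung plate is pushed back, m along the dispenser's +x: 0 at rest (outlet shut by the shutter that moves with the plate), 0.054 on the hard stop (outlet open). The spring pushes forward with about 3 N at rest, about 7 N at the stop; let go, the plate springs forward and the outlet shuts. Balls start to drop at about 0.025
- plate_face (a point): middle of the push plate's front face, 40 mm above the worktop; the face looks to the dispenser's -x, is 56 mm wide and reaches from 16 to 74 mm above the worktop. It lies at x = -19 mm in the dispenser's frame at rest, +35 mm at the stop. The shutter on its top (underside at 75 mm) reaches 14 mm forward of it, over the cup
- cup: round steel measuring cup, open above, outside 68 mm across, 62 mm tall, inside 63 mm across, floor 3 mm, about 0.11 kg, with a straight level handle. Origin at the centre of its underside; z up; the handle points to the cup's own -x. With the plate on its stop and the handle straight forward the cup's origin lies at x = +1 mm, y = 0 in the dispenser's frame
- cup_handle (a point): grip point on the cup's handle, 105 mm from the cup's axis and 46 mm above its underside; the handle is a flat bar 16 mm wide and 10 mm high, level, from the cup wall out to 144 mm from the axis
- tray: steel loading tray, 143 x 58 x 36 mm, 0.13 kg, open above. Origin on its underside 70 mm from the pouring end, which points to its own -x; z up. Flat floor 3 mm thick from x = -12 to 69 mm, back wall at 72 mm, 3 mm side walls all along (grip across them). At the -x end the floor slopes up at 22 degrees to an open lip: balls stay in while level, roll out when that end is lowered over 25 degrees
- tray_lip (a point): middle of the tray's pouring edge, 70 mm from the tray's origin along its -x and about 25 mm above its underside
- sweet_1: one of six alike dark chocolate balls, 22 mm across, 10 g, slippery and easy-rolling, in the tray at the start; origin at its centre
- sweet_2: one of six alike dark chocolate balls, 22 mm across, 10 g, slippery and easy-rolling, in the tray at the start; origin at its centre
- sweet_3: one of six alike dark chocolate balls, 22 mm across, 10 g, slippery and easy-rolling, in the tray at the start; origin at its centre
- sweet_4: one of six alike dark chocolate balls, 22 mm across, 10 g, slippery and easy-rolling, in the tray at the start; origin at its centre
- sweet_5: one of six alike dark chocolate balls, 22 mm across, 10 g, slippery and easy-rolling, in the tray at the start; origin at its centre
- sweet_6: one of six alike dark chocolate balls, 22 mm across, 10 g, slippery and easy-rolling, in the tray at the start; origin at its centre
- wood_stamp: bystander, to be left alone: turned wooden stamp, 38 mm across, 55 mm tall; origin at the centre of its underside
- kitchen_timer: bystander, to be left alone: flat white kitchen timer, 62x66x20 mm; origin at the centre of its underside
- jar_amber: bystander, to be left alone: small amber jar with a dark lid, 38 mm across, 60 mm tall; origin at the centre of its underside
- cream_tub: bystander, to be left alone: cream-coloured round lidded tub, 70 mm across, 51 mm tall; origin at the centre of its underside
- clear_pack_1: bystander, to be left alone: sweet in a clear pack, 65x62x35 mm; origin at the centre of its underside
- spray_bottle: bystander, to be left alone: white spray bottle, 84x102x210 mm; origin at the centre of its underside

How it is judged (in metres and radians):
On the way, in this order (a step that is already met when the one before it is completed fails the run):
1. all six balls lie in the hopper with the outlet shut (horizontal distance between each of sweet_1, sweet_2, sweet_3, sweet_4, sweet_5, sweet_6 and hopper_mouth below 0.058 m and height (world z) of sweet_1 between 0.082 and 0.185 m and height (world z) of sweet_2 between 0.082 and 0.185 m and height (world z) of sweet_3 between 0.082 and 0.185 m and height (world z) of sweet_4 between 0.082 and 0.185 m and height (world z) of sweet_5 between 0.082 and 0.185 m and height (world z) of sweet_6 between 0.082 and 0.185 m and value of joint push_plate below 0.008 m), for 0.3 s.
2. the empty tray stands upright on the worktop, let go (height (world z) of tray between -0.005 and 0.008 m and angle between tray's own z axis and vertical below 0.12 rad and linear speed of tray below 0.03 m/s and not (contact force between the fingers and tray above 0.05 N)), for 0.3 s.
3. the cup, held in the fingers, has pressed the push plate back onto its stop (value of joint push_plate above 0.0505 m and contact force between cup and push_plate between 3 and 40 N and contact force between the fingers and cup above 1 N and angle between cup's own z axis and vertical below 0.15 rad), for 0.2 s.
At the end, for the whole second after the job is handed in: the program finishes holding: the fingers still touch the cup with over 1 N, the upright cup (within 0.15 rad) presses the push plate with 3 to 40 N and keeps it at 50.5 mm or more of its 54 mm travel, all six balls lie inside the cup, and the tray stands released, flat on the worktop (all of step 2 and all of step 3 and velocity of joint push_plate below 0.01 m/s and horizontal distance between each of sweet_1, sweet_2, sweet_3, sweet_4, sweet_5, sweet_6 and cup below 0.032 m and z of sweet_1 in the frame of cup between 0.005 and 0.06 m and z of sweet_2 in the frame of cup between 0.005 and 0.06 m and z of sweet_3 in the frame of cup between 0.005 and 0.06 m and z of sweet_4 in the frame of cup between 0.005 and 0.06 m and z of sweet_5 in the frame of cup between 0.005 and 0.06 m and z of sweet_6 in the frame of cup between 0.005 and 0.06 m); the arm keeps its last pose, push and grip.
It fails at once if a bystander is knocked or shifted by more than 30 mm (distance of any of wood_stamp, kitchen_timer, jar_amber, cream_tub, clear_pack_1, spray_bottle from where it was at the start of the episode above 0.03 m).
It also fails if it takes over 72 s, if anything falls off the work surface, if the arm or the gripper's body presses on something with over 40 N, if the wrist force passes 120 N, or if a joint passes its speed limit or range.

### The arm

A 6-joint arm with a two-finger parallel gripper is mounted at the origin on a cart in front of the work surface, level with it; the furniture and walls round the work are solid. World frame = base frame: x ahead of the robot, y to its left, z up, the work surface at z = 0. Lengths are in mm, angles in rad, forces in N, time in s.
With the tool pointing down it reaches from about 325 to 775 mm from the base axis. Payload 5.5 kg.
Tool frame: the origin (TCP) lies at the very end of the fingers, on their centre line; the grasp point (between the pads) lies 19 mm behind it; z points along the fingers, y is the direction in which the jaws open and shut (so a half turn about z gives the same grasp; the last joint's range is limited). The gripper opens to 85 mm and grips with 20 to 120 N. Pads are 22 mm wide; open, the fingers measure 114 mm over their backs; the gripper's body (76 mm by 85 mm) begins 54 mm behind the grasp point. The pads swing forward as they close: fully open they stand 13 mm farther back than shut.
Start: joints at [-1.38, 0.091, 1.231, -0, 1.82, -0.057], TCP at [147.162, -581.687, 231.275] pointing down, gripper open.
Joint ranges: [-2.87, 2.87], [-0.86, 2.18], [0.17, 2.46], [-1.51, 4.65], [0.06, 2.69], [-2.65, 2.65]. Speed limits (rad/s): [2.57, 2.57, 3.01, 3.14, 3.14, 3.14].

### API

Orientations are given as a unit quaternion [x, y, z, w].
In Python, from bench import bot, vision gives the robot as it stands.
- The arm moves only by the tool send_rows, never from a script. Its argument "commands" is text: rows parted by semicolons, each of 7 numbers parted by spaces: the shift along the tool's x, y, z in m, then the turn, a rotation vector about the tool's x, y, z in rad, then the finger opening in m, from 0 to 0.0854. A call has 1 to 5 rows; each row shifts and turns the commanded pose from where the row before left it, along the tool's axes as they then stand; what a row does not reach is not made up. A row lasts 1/12 s, in which the tool goes at most 41.7 mm and 7.16 degrees, less where a joint would pass 70% of its speed; a pose out of reach is approached as far as the arm can. A call is refused whole if a number of a shift passes 0.0417 or a number of a turn 0.125, either way. A call with a gripper value outside its range is refused whole. The fingers move at their own pace and stop on an object; the grip force is fixed at half the most. Time passes only in rows, so rows that do not move let the fingers close. It gives the time, the measured TCP pose, the force and the opening at its end, in the units of the state.
- bot.state(): the state, without advancing time (a new reading comes with each control period).
- vision.snapshot(name): name is "side" or "top"; returns the picture (420x560x3 uint8, blue, green, red); there is no depth.
- vision.calibration(name): a dict with "fx", "fy", "cx", "cy" (pixels), "world_from_camera" (4x4, takes a point from camera to world coordinates). Camera axes: x right, y down, z forward; pixel columns grow to the right and rows downward; lengths in mm; the calibration is good to about 2 mm. A picture is of the moment at which its call begins. calibration takes no time and is no camera call.
- bot.finish_job(): hands the job in, once; it reports no verdict.
The state is a dict: "t": time; "joints": joint angles; "qd": joint speeds; "tau": joint torques, N m; "tcp_pos": TCP position; "ee_rot": TCP orientation; "force": force on the tool from outside, world axes, zero at the start; "ft_torque": the same for the moment, N m; "opening": finger opening in mm.
Only numpy, scipy, OpenCV 4.12 (cv2) and the standard library are available. Lean on these libraries where they do the work, as an engineer would, in place of code of your own. Each camera call takes 0.05 s, during which the arm holds its last target.

## Working session

There is one attempt and no reset: what is moved stays moved. The work goes in short steps, Python scripts to look and compute and a tool call to move; the robot and the scene stay as the last step left them, time stands still between calls to the robot, and variables do not carry over. Pictures are saved under pics/ and viewed, and the job is handed in when it is done.

Besides the shell and the picture viewer there is one more tool, called after "Call:" as name(argument=value, ...) on one line, values as JSON. send_rows: Moves the arm, as the interface text tells. Its arguments: {"type":"object","properties":{"commands":{"type":"string"}},"required":["commands"]}

```bash
mkdir -p pics; ls; python3 - <<'E'
from bench import bot, vision
import cv2
for n in("side","top"):
    cv2.imwrite(f"pics/{n}0.png",vision.snapshot(n))
    print(n,vision.calibration(n))
print(bot.state())
E
```

```text
pics
side {'fx': 442.89159053716554, 'fy': 442.89159053716554, 'cx': 279.15495155005596, 'cy': 210.30661478543269, 'world_from_camera': array([[ 9.35281803e-01, -1.67214896e-01,  3.11908846e-01,
         1.14702625e+02],
       [-3.53852498e-01, -4.56860592e-01,  8.16129162e-01,
        -1.13047664e+03],
       [ 6.02990730e-03, -8.73680478e-01, -4.86462807e-01,
         8.16076890e+02],
       [ 0.00000000e+00,  0.00000000e+00,  0.00000000e+00,
         1.00000000e+00]])}
top {'fx': 434.8740946071421, 'fy': 434.8740946071421, 'cx': 277.64015713864256, 'cy': 202.96215863451224, 'world_from_camera': array([[ 9.99579050e-03, -9.92605714e-01,  1.20970993e-01,
         3.77764350e+02],
       [-9.99949656e-01, -1.00285709e-02,  3.37853308e-04,
         2.26996562e+01],
       [ 8.77811059e-04, -1.20968280e-01, -9.92655985e-01,
         1.48077553e+03],
       [ 0.00000000e+00,  0.00000000e+00,  0.00000000e+00,
         1.00000000e+00]])}
{'t': 0.1, 'joints': array([-1.37970201e+00,  9.17891410e-02,  1.23179319e+00,  3.08387832e-06,
        1.81976705e+00, -5.66947009e-02]), 'qd': array([ 1.36647917e-03, -8.27885680e-04, -1.81270787e-03,  4.31585099e-04,
        4.73490384e-04, -8.53657981e-05]), 'tau': array([ 3.91336478e-03, -4.60217929e+01, -4.19219041e+01,  4.54433291e-05,
        1.06891801e-02,  6.78510006e-06]), 'tcp_pos': array([ 147.11162276, -581.42868207,  230.24492743]), 'ee_rot': array([ 9.92334458e-01,  1.23578118e-01, -5.74903743e-05, -8.76485620e-04]), 'force': array([ 0.14214864, -0.75088476, -0.29425896]), 'ft_torque': array([ 0.01143027, -0.01022733, -0.04675191]), 'opening': 85.15872134126295}
```

View pics/side0.png

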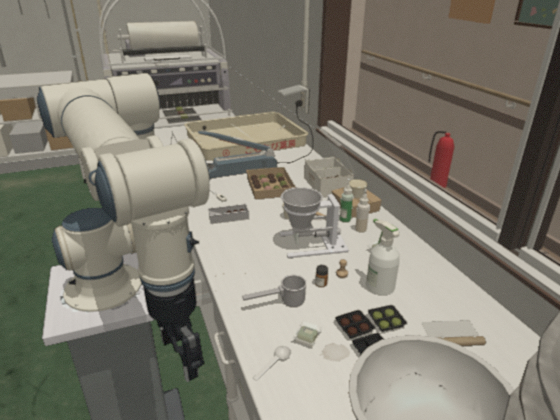

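View pics/top0.png

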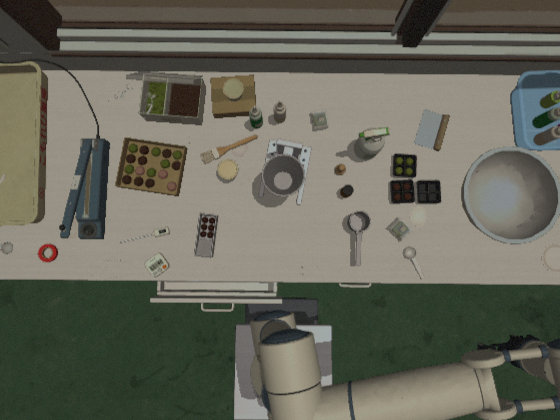

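The top view shows the tray with the balls at about (206,235), the hopper at (283,176), and the cup at (359,221) with its handle pointing down the image (towards the robot). I'll zoom in on these to measure them.

```bash
python3 - <<'E'
import cv2,numpy as np
t=cv2.imread("pics/top0.png"); s=cv2.imread("pics/side0.png")
a=cv2.resize(t[200:275,170:245],None,fx=5,fy=5,interpolation=cv2.INTER_CUBIC)
b=cv2.resize(t[200:275,325:400],None,fx=5,fy=5,interpolation=cv2.INTER_CUBIC)
cv2.imwrite("pics/z1.png",np.hstack([a,b]))
cv2.imwrite("pics/z2.png",cv2.resize(t[130:215,240:325],None,fx=7,fy=7,interpolation=cv2.INTER_CUBIC))
cv2.imwrite("pics/z3.png",cv2.resize(s[175:310,200:360],None,fx=4.4,fy=4.4,interpolation=cv2.INTER_CUBIC))
E
cat > h.py <<'E'
from bench import bot, vision
import numpy as np
C={n:vision.calibration(n) for n in("side","top")}
def ray(n,u,v):
    c=C[n];T=c["world_from_camera"]
    d=T[:3,:3]@np.array([(u-c["cx"])/c["fx"],(v-c["cy"])/c["fy"],1.0]);return T[:3,3],d
def onz(n,u,v,z):
    o,d=ray(n,u,v);return o+d*(z-o[2])/d[2]
def proj(n,p):
    c=C[n];T=c["world_from_camera"];q=T[:3,:3].T@(np.array(p,float)-T[:3,3])
    return np.array([c["fx"]*q[0]/q[2]+c["cx"],c["fy"]*q[1]/q[2]+c["cy"]])
E
```

```text
(no output)
```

View pics/z1.png

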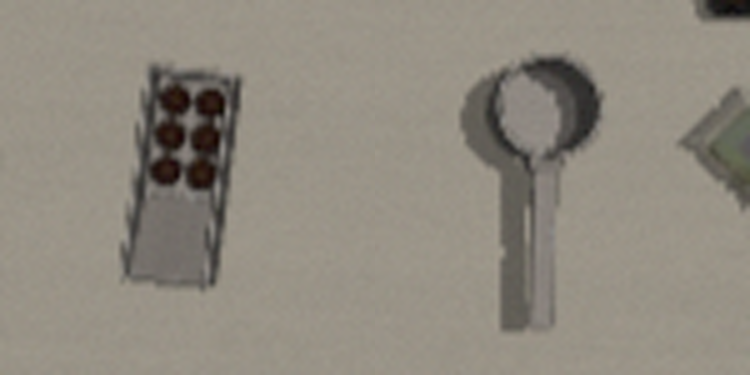

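View pics/z2.png

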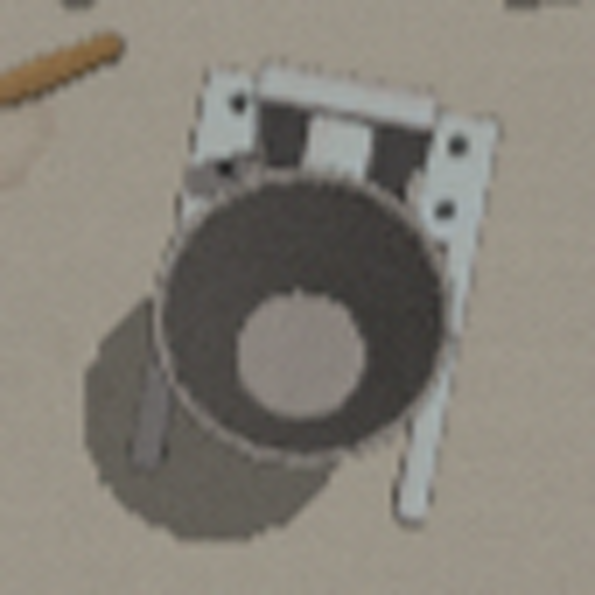

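View pics/z3.png

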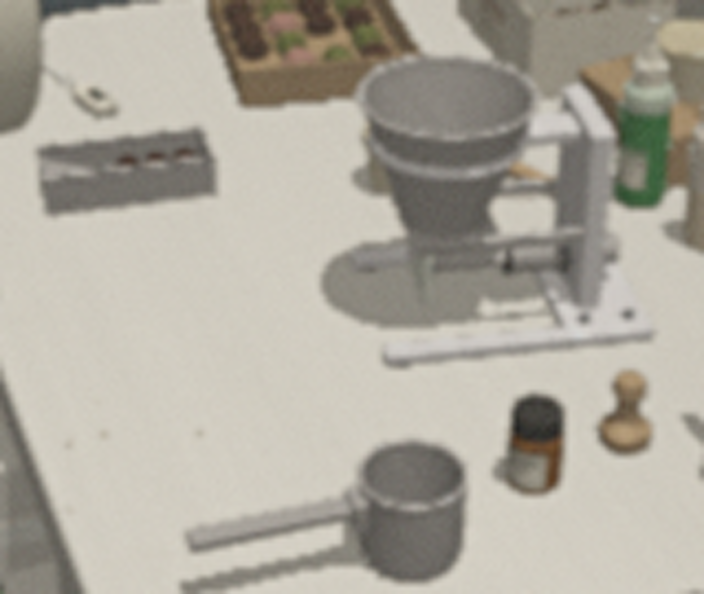

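The zoomed views show the following:
- **Tray:** the balls are at the back (+x) end and the lip points towards the robot.
- **Cup:** the handle points towards the robot.
- **Dispenser:** it is open towards the robot and yawed slightly clockwise. The foot bars are visible.

Next I'll compute positions.

```bash
python3 - <<'E'
from h import *
np.set_printoptions(precision=1,suppress=True)
z1=lambda u,v:(170+u/5,200+v/5); z1b=lambda u,v:(325+(u-375)/5,200+v/5)
P={k:onz("top",*z1(*p),36) for k,p in dict(bl=(153,67),br=(240,77),ll=(126,281),lr=(211,288)).items()}
for k in P: print(k,P[k])
back=(P['bl']+P['br'])/2; lip=(P['ll']+P['lr'])/2
d=back-lip; print("len",np.linalg.norm(d),"wid",np.linalg.norm(P['bl']-P['br']),np.linalg.norm(P['ll']-P['lr']),"yaw",np.degrees(np.arctan2(d[1],d[0])))
print("side yaws",[np.degrees(np.arctan2(*(P[a]-P[b])[1::-1])) for a,b in(("bl","ll"),("br","lr"))], "origin",lip+d/np.linalg.norm(d)*70)
# balls 
for u,v in((174,100),(209,102),(169,135),(205,138),(165,171),(200,173)): print("ball",onz("top",*z1(u,v),14))
# hopper circles zoom7 offset (240,130)
q=lambda u,v:(240+u/7,130+v/7)
rim=onz("top",*q(302,316),182); print("rim",rim,"diam",np.linalg.norm(onz("top",*q(155,316),182)-onz("top",*q(449,316),182)))
out=onz("top",*q(302,354),80); print("out",out,"diam",np.linalg.norm(onz("top",*q(237,354),80)-onz("top",*q(367,354),80)))
b0,b1=onz("top",*q(410,520),12),onz("top",*q(487,130),12);d=b1-b0;print("bar",b0,b1,np.degrees(np.arctan2(d[1],d[0])))
b0,b1=onz("top",*q(425,520),12),onz("top",*q(497,130),12);d=b1-b0;print("bar right edge",b0,b1,np.degrees(np.arctan2(d[1],d[0])))
c0,c1=onz("top",*q(262,80),170),onz("top",*q(435,108),170);d=c0-c1;print("col w",np.linalg.norm(d),np.degrees(np.arctan2(d[1],d[0]))-90)
# cup
c=onz("top",*z1b(548,108),62);print("cup",c,"diam",np.linalg.norm(onz("top",*z1b(494,108),62)-onz("top",*z1b(602,108),62)))
h0,h1=onz("top",*z1b(543,165),51),onz("top",*z1b(541,326),51);d=h0-h1;print("handle",h0,h1,np.degrees(np.arctan2(d[1],d[0])),np.linalg.norm((h1-c)[:2]))
d=c-h1;print("yaw c-h",np.degrees(np.arctan2(d[1],d[0])))
for n,u,v in(("amber",347,190),("stamp",340,169),("cream",228,170),("spray",368,145),("timer",156,264),("pack",398,228)):print(n,onz("top",u,v,30))
E
```

```text
bl [516.2 279.9  36. ]
br [510.  221.7  36. ]
ll [374.3 293.2  36. ]
lr [370.2 237.1  36. ]
len 141.57269180521303 wid 58.5446651583342 56.31369250631596 yaw -5.827408087940977
side yaws [np.float64(-5.3737987513134575), np.float64(-6.287062905318705)] origin [441.9 258.   36. ]
ball [496.  268.9  14. ]
ball [494.9 245.2  14. ]
ball [472.3 271.5  14. ]
ball [470.5 247.2  14. ]
ball [448.  273.5  14. ]
ball [446.9 249.9  14. ]
rim [621.2   7.3 182. ] diam 127.35909116512427
out [622.3   5.9  80. ] diam 60.64500877926062
bar [552.9 -48.   12. ] [747.2 -85.2  12. ] -10.841046250460805
bar right edge [553.  -55.3  12. ] [747.2 -90.2  12. ] -10.171488490411624
col w 77.31770064763285 -8.834082691445815
cup [ 492.  -245.4   62. ] diam 70.64590439366815
handle [ 455.3 -243.7   51. ] [ 350.5 -241.1   51. ] -1.4295806479929198 141.5141917223735
yaw c-h -1.7418837901270479
amber [ 601.  -210.3   30. ]
stamp [ 672.8 -187.3   30. ]
cream [665.5 192.7  30. ]
spray [ 757.2 -283.5   30. ]
timer [347.4 423.   30. ]
pack [ 474.4 -379.4   30. ]
```

Sizes agree with the given values: tray 142×57 mm, rim diameter 127, outlet 61, handle end at 141.5. The poses:

| Item | Position (mm) | Yaw |
|---|---|---|
| Tray origin | (442, 258) | -5.8° |
| Hopper | (621.5, 6.5) | about -10.3° |
| Cup | (492, -245) | about -1.6° |

I'll go to the tray first.

```bash
cat >> h.py <<'E'
from scipy.spatial.transform import Rotation as Rt
def plan(p,yaw=None):
    """tool-frame shift (mm) to world TCP p, present tool axes"""
    s=bot.state();R=Rt.from_quat(s["ee_rot"]).as_matrix()
    d=R.T@(np.array(p)-s["tcp_pos"]);
    print("tcp",s["tcp_pos"].round(1),"yaw x",round(np.degrees(np.arctan2(R[1,0],R[0,0])),2),"zaxis",R[:,2].round(3),"shift",d.round(1),"t",round(s["t"],2))
E
python3 -c "
from h import *
plan([430,-100,230]);plan([457,256.5,120])"
```

```text
tcp [ 147.1 -581.4  230.2] yaw x 14.2 zaxis [-0.     0.002 -1.   ] shift [ 392.3 -397.3    1. ] t 0.1
tcp [ 147.1 -581.4  230.2] yaw x 14.2 zaxis [-0.     0.002 -1.   ] shift [ 505.9 -736.1  111.6] t 0.1
```

Call:
send_rows(commands="0.012 -0.012 0 0 0 0 0.0854;0.026 -0.0265 0 0 0 0 0.0854;0.026 -0.0265 0 0 0 0 0.0854;0.026 -0.0265 0 0 0 0 0.0854;0.026 -0.0265 0 0 0 0 0.0854")

```text
t: 0.52
tcp_pos: [231.0, -437.2, 230.6]
ee_rot: [0.992, 0.123, -0.0, -0.001]
force: [1.0, -0.8, 1.1]
opening: 85.5
```

Call:
send_rows(commands="0.026 -0.0265 0 0 0 0 0.0854;0.026 -0.0265 0 0 0 0 0.0854;0.026 -0.0265 0 0 0 0 0.0854;0.026 -0.0265 0 0 0 0 0.0854;0.026 -0.0265 0 0 0 0 0.0854")

```text
t: 0.93
tcp_pos: [324.6, -276.7, 230.9]
ee_rot: [0.992, 0.123, -0.0, -0.0]
force: [0.8, 0.2, 0.0]
opening: 85.5
```

Call:
send_rows(commands="0.026 -0.0265 0 0 0 0 0.0854;0.026 -0.0265 0 0 0 0 0.0854;0.026 -0.0265 0 0 0 0 0.0854;0.026 -0.0265 0 0 0 0 0.0854;0.026 -0.0265 0 0 0 0 0.0854")

```text
t: 1.35
tcp_pos: [418.1, -116.3, 231.0]
ee_rot: [0.992, 0.124, -0.0, -0.0]
force: [0.6, -1.2, -0.2]
opening: 85.2
```

```bash
python3 -c "
from h import *
plan([457,256.5,120]);print(bot.state()['joints'])"
```

```text
tcp [ 418.1 -116.3  231. ] yaw x 14.2 zaxis [-0. -0. -1.] shift [ 129.1 -351.9  111. ] t 1.35
[-3.49732982e-01 -3.57421992e-01  1.64063500e+00 -3.60751302e-05
  1.85846505e+00  9.73285756e-01]
```

Call:
send_rows(commands="0.0129 -0.0352 0.01 0 0 0 0.0854;0.0129 -0.0352 0.01 0 0 0 0.0854;0.0129 -0.0352 0.01 0 0 0 0.0854;0.0129 -0.0352 0.01 0 0 0 0.0854;0.0129 -0.0352 0.01 0 0 0 0.0854")

```text
t: 1.77
tcp_pos: [436.7, 70.2, 180.5]
ee_rot: [0.992, 0.124, -0.0, 0.0]
force: [1.2, -0.6, 1.5]
opening: 85.3
```

Call:
send_rows(commands="0.0129 -0.0352 0.01 0 0 0 0.0854;0.0129 -0.0352 0.01 0 0 0 0.0854;0.0129 -0.0352 0.01 0 0 0 0.0854;0.0129 -0.0352 0.01 0 0 0 0.0854;0.0129 -0.0352 0.01 0 0 0 0.0854")

```text
t: 2.18
tcp_pos: [456.0, 256.7, 130.4]
ee_rot: [0.992, 0.124, -0.0, 0.0]
force: [0.3, 0.1, -0.3]
opening: 85.5
```

Call:
send_rows(commands="0 0 0 0 0 0.117 0.0854;0 0 0 0 0 0.116 0.0854;0 0 0 0 0 0.116 0.0854;0 0 0 0 0 0 0.0854")

```text
t: 2.52
tcp_pos: [456.1, 255.0, 130.5]
ee_rot: [0.999, -0.052, -0.001, 0.0]
force: [0.6, 0.3, 0.3]
opening: 85.6
```

```bash
python3 -c "
from h import *
plan([457,256.5,7]);print(bot.state()['joints'])
import cv2
t=vision.snapshot('top');s=vision.snapshot('side')
a=cv2.resize(t[180:290,150:260],None,fx=3.6,fy=3.6);b=cv2.resize(s[150:260,170:280],None,fx=3.6,fy=3.6)
cv2.imwrite('pics/a1.png',np.hstack([a,b]))"
```

```text
tcp [456.1 255.  130.5] yaw x -5.99 zaxis [-0.001 -0.001 -1.   ] shift [  0.9  -1.7 123.5] t 2.52
[ 4.44705229e-01 -1.13368181e-01  1.61171392e+00 -1.08272299e-05
  1.64474807e+00  2.11996955e+00]
```

View pics/a1.png

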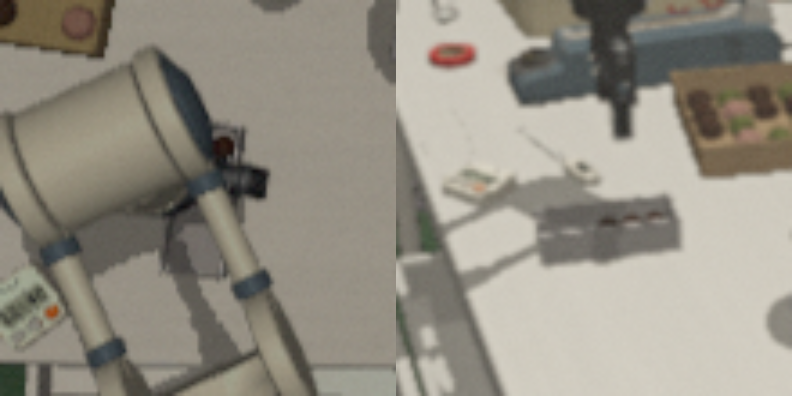

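The picture shows the open fingers at about (245,180) in the zoom, above the tray and straddling it. I'll descend and grip.

Call:
send_rows(commands="0.001 -0.0015 0.03 0 0 0 0.0854;0 0 0.035 0 0 0 0.0854;0 0 0.03 0 0 0 0.0854;0 0 0.02 0 0 0 0.0854;0 0 0.008 0 0 0 0.0854")

```text
t: 3.03
tcp_pos: [455.4, 254.7, 4.1]
ee_rot: [0.999, -0.049, -0.003, 0.001]
force: [0.0, -0.5, -0.4]
opening: 85.4
```

Call:
send_rows(commands="0 0 0 0 0 0 0.0854;0 0 0 0 0 0 0.065;0 0 0 0 0 0 0.05;0 0 0 0 0 0 0.045;0 0 0 0 0 0 0.045")

```text
t: 3.45
tcp_pos: [459.4, 257.0, 11.4]
ee_rot: [0.999, -0.05, 0.002, -0.001]
force: [-0.6, 0.0, 5.7]
opening: 56.5
```

Call:
send_rows(commands="0 0 0 0 0 0 0.045;0 0 0 0 0 0 0.045;0 0 0 0 0 0 0.045")

```text
t: 3.7
tcp_pos: [459.4, 257.0, 11.3]
ee_rot: [0.999, -0.05, 0.002, -0.001]
force: [0.1, 0.8, 6.5]
opening: 56.9
```

Gripped at an opening of 57 mm. The TCP sits at tray x of about +17 mm and z of about 11. I'll lift vertically.

Call:
send_rows(commands="0 0 -0.01 0 0 0 0.045;0 0 -0.02 0 0 0 0.045;0 0 -0.03 0 0 0 0.045;0 0 -0.03 0 0 0 0.045;0 0 -0.03 0 0 0 0.045")

```text
t: 4.12
tcp_pos: [457.2, 255.8, 130.1]
ee_rot: [0.999, -0.05, -0.0, 0.0]
force: [0.6, -0.2, -1.9]
opening: 56.6
```

Call:
send_rows(commands="0 0 -0.03 0 0 0 0.045;0 0 -0.03 0 0 0 0.045;0 0 -0.015 0 0 0 0.045;0 0 -0.005 0 0 0 0.045;0 0 0 0 0 0 0.045")

```text
t: 4.53
tcp_pos: [458.1, 256.3, 210.4]
ee_rot: [0.999, -0.051, 0.001, -0.001]
force: [0.4, -0.4, -2.3]
opening: 56.9
```

```bash
python3 -c "
from h import *
plan([457,256.5,200]);print(bot.state()['joints'])
import cv2
t=vision.snapshot('top');s=vision.snapshot('side')
a=cv2.resize(t[180:290,150:260],None,fx=3.6,fy=3.6);b=cv2.resize(s[110:220,170:280],None,fx=3.6,fy=3.6)
cv2.imwrite('pics/a2.png',np.hstack([a,b]))"
```

```text
tcp [458.1 256.3 210.4] yaw x -5.79 zaxis [ 0.003  0.001 -1.   ] shift [-1.1 -0.1 10.4] t 4.53
[ 4.45313437e-01 -1.17487120e-01  1.47437792e+00 -7.22092698e-05
  1.78145524e+00  2.11718319e+00]
```

View pics/a2.png

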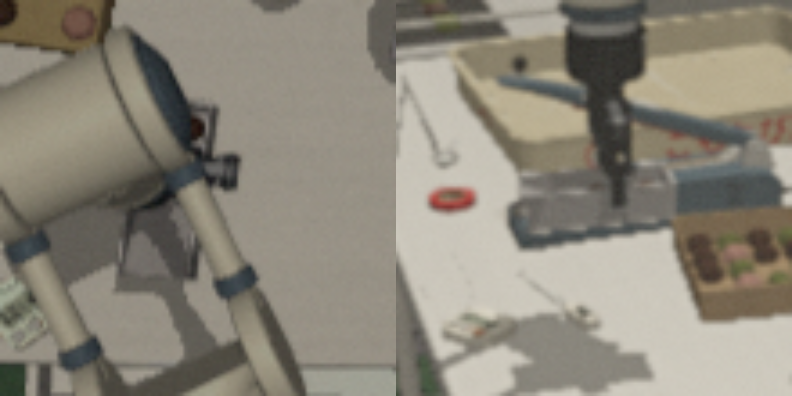

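The tray is held level about 200 mm up, with its balls inside (side zoom around (600,190)). I'll turn it +106° in world yaw.

Call:
send_rows(commands="0 0 0 0 0 -0.05 0.045;0 0 0 0 0 -0.1 0.045;0 0 0 0 0 -0.116 0.045;0 0 0 0 0 -0.116 0.045;0 0 0 0 0 -0.116 0.045")

```text
t: 5.05
tcp_pos: [456.8, 255.7, 205.6]
ee_rot: [0.98, 0.2, -0.002, 0.001]
force: [0.9, 0.3, -2.3]
opening: 57.0
```

Call:
send_rows(commands="0 0 0 0 0 -0.116 0.045;0 0 0 0 0 -0.116 0.045;0 0 0 0 0 -0.116 0.045;0 0 0 0 0 -0.116 0.045;0 0 0 0 0 -0.116 0.045")

```text
t: 5.47
tcp_pos: [456.8, 255.7, 205.6]
ee_rot: [0.882, 0.472, -0.002, -0.0]
force: [-0.2, 0.3, -2.5]
opening: 56.6
```

Call:
send_rows(commands="0 0 0 0 0 -0.116 0.045;0 0 0 0 0 -0.116 0.045;0 0 0 0 0 -0.116 0.045;0 0 0 0 0 -0.116 0.045;0 0 0 0 0 -0.116 0.045")

```text
t: 5.88
tcp_pos: [456.8, 255.7, 205.6]
ee_rot: [0.71, 0.704, -0.002, -0.001]
force: [0.6, 0.8, -1.4]
opening: 56.7
```

Call:
send_rows(commands="0 0 0 0 0 -0.116 0.045;0 0 0 0 0 -0.076 0.045;0 0 0 0 0 0 0.045")

```text
t: 6.13
tcp_pos: [456.8, 255.7, 205.8]
ee_rot: [0.64, 0.768, -0.002, -0.001]
force: [0.8, -0.4, -2.1]
opening: 56.5
```

```bash
python3 -c "
from h import *
plan([600,127,203]);print(bot.state()['joints'])"
```

```text
tcp [456.8 255.7 205.8] yaw x 100.35 zaxis [-0.004 -0.002 -1.   ] shift [-152.4  117.7    2.5] t 6.13
[ 4.45361607e-01 -1.14692125e-01  1.47998533e+00 -1.98083646e-06
  1.78049750e+00  2.64639147e-01]
```

Call:
send_rows(commands="-0.008 0.006 0 0 0 0 0.045;-0.014 0.011 0 0 0 0 0.045;-0.02 0.0155 0 0 0 0 0.045;-0.02 0.0155 0 0 0 0 0.045;-0.02 0.0155 0 0 0 0 0.045")

```text
t: 6.55
tcp_pos: [535.4, 185.3, 207.2]
ee_rot: [0.642, 0.766, -0.001, -0.0]
force: [-0.0, 1.3, -2.0]
opening: 56.5
```

Call:
send_rows(commands="-0.02 0.0155 0 0 0 0 0.045;-0.02 0.0155 0 0 0 0 0.045;-0.015 0.012 0 0 0 0 0.045;-0.01 0.007 0 0 0 0 0.045;-0.005 0.004 0 0 0 0 0.045")

```text
t: 6.97
tcp_pos: [601.0, 125.4, 206.9]
ee_rot: [0.643, 0.766, -0.001, -0.001]
force: [-0.3, 1.1, -1.3]
opening: 56.9
```

```bash
python3 -c "
from h import *
plan([600,127,203]);print(bot.state()['joints'])
import cv2
t=vision.snapshot('top');s=vision.snapshot('side')
a=cv2.resize(t[100:240,200:340],None,fx=2.8,fy=2.8);b=cv2.resize(s[130:270,220:360],None,fx=2.8,fy=2.8)
cv2.imwrite('pics/a3.png',np.hstack([a,b]))"
```

```text
tcp [601.  125.4 206.9] yaw x 100.0 zaxis [-0.002 -0.001 -1.   ] shift [ 1.7 -0.7  3.9] t 6.97
[ 1.50617340e-01  1.27069688e-01  1.23526847e+00 -4.54081725e-04
  1.78131864e+00 -2.39844227e-02]
```

View pics/a3.png

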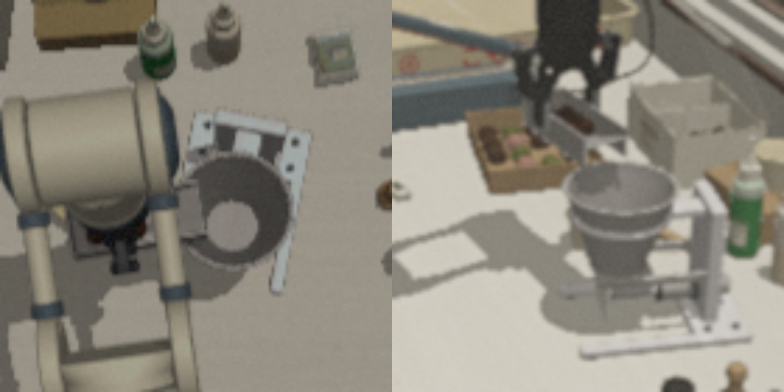

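The lip (top zoom about (207,210)) is over the near half of the hopper mouth, centred on it, and the balls are at the back. I'll tilt about the lip in small steps.

Call:
send_rows(commands="0.0004 0 -0.002 0 0.04 0 0.045;0.0009 0 -0.005 0 0.09 0 0.045;0.0009 0 -0.005 0 0.09 0 0.045;0.0009 0 -0.005 0 0.09 0 0.045;0.0004 0 -0.002 0 0.04 0 0.045")

```text
t: 7.48
tcp_pos: [599.6, 128.2, 228.4]
ee_rot: [0.632, 0.755, 0.113, -0.135]
force: [0.1, -0.5, -1.9]
opening: 56.5
```

Call:
send_rows(commands="0 0 0 0 0 0 0.045;0.0004 0 -0.0026 0 0.03 0 0.045;0.0004 0 -0.0026 0 0.03 0 0.045;0.0004 0 -0.0026 0 0.03 0 0.045;0.0004 0 -0.0026 0 0.03 0 0.045")

```text
t: 7.9
tcp_pos: [599.8, 127.1, 238.0]
ee_rot: [0.623, 0.747, 0.149, -0.179]
force: [0.1, 0.6, -2.1]
opening: 56.8
```

```bash
python3 -c "
from h import *
plan([600,127,203]);print(bot.state()['joints'])
import cv2
t=vision.snapshot('top');s=vision.snapshot('side')
a=cv2.resize(t[100:240,200:340],None,fx=2.8,fy=2.8);b=cv2.resize(s[130:270,220:360],None,fx=2.8,fy=2.8)
cv2.imwrite('pics/a4.png',np.hstack([a,b]))"
```

```text
tcp [599.8 127.1 238. ] yaw x 100.29 zaxis [-0.081  0.445 -0.892] shift [-16.    0.2  31.1] t 7.9
[-0.09343464  0.16273868  1.20642411  0.47426374  1.87375973 -0.15236287]
```

View pics/a4.png

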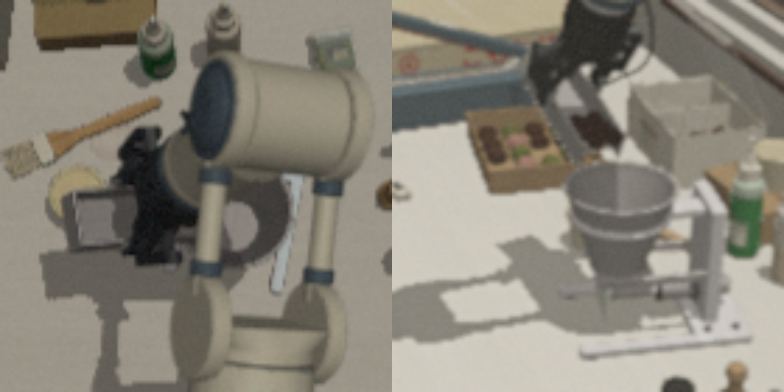

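The tilt is 27°, and the balls have rolled onto the ramp at the lip (side zoom about (600,130)). I'll continue slowly.

Call:
send_rows(commands="0.0004 0 -0.0026 0 0.03 0 0.045;0.0004 0 -0.0026 0 0.03 0 0.045;0.0004 0 -0.0026 0 0.03 0 0.045;0 0 0 0 0 0 0.045;0 0 0 0 0 0 0.045")

```text
t: 8.42
tcp_pos: [600.7, 123.6, 245.0]
ee_rot: [0.617, 0.738, 0.177, -0.211]
force: [0.2, -0.2, -1.5]
opening: 57.1
```

Call:
send_rows(commands="0.0004 0 -0.0022 0 0.03 0 0.045;0.0004 0 -0.0022 0 0.03 0 0.045;0.0004 0 -0.0022 0 0.03 0 0.045;0 0 0 0 0 0 0.045;0 0 0 0 0 0 0.045")

```text
t: 8.83
tcp_pos: [601.3, 120.8, 251.0]
ee_rot: [0.608, 0.727, 0.204, -0.244]
force: [-0.2, 0.4, -1.5]
opening: 56.8
```

```bash
python3 -c "
from h import *
plan([600,127,203])
import cv2
t=vision.snapshot('top');s=vision.snapshot('side')
a=cv2.resize(t[100:240,200:340],None,fx=2.8,fy=2.8);b=cv2.resize(s[130:270,220:360],None,fx=2.8,fy=2.8)
cv2.imwrite('pics/a5.png',np.hstack([a,b]))"
```

```text
tcp [601.3 120.8 251. ] yaw x 100.2 zaxis [-0.107  0.594 -0.797] shift [-23.9  -0.1  42.1] t 8.83
```

View pics/a5.png

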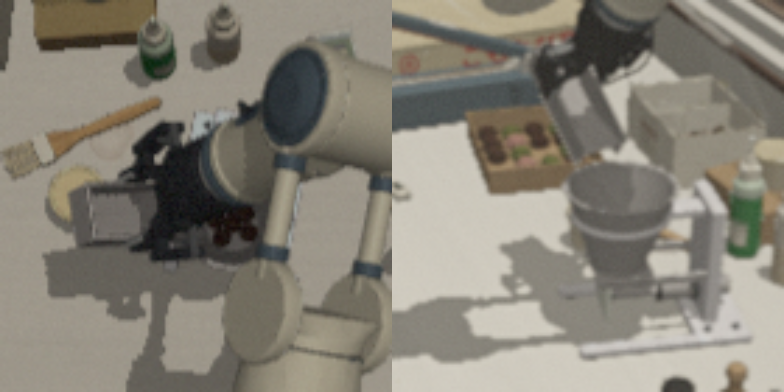

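The balls are now in the hopper (top zoom about (232,225)) and the tray looks empty. I'll level the tray and back off.

Call:
send_rows(commands="0 0 0 0 0 0 0.045;0 0 0.004 0 -0.06 0 0.045;0 0 0.006 0 -0.1 0 0.045;0 0 0.006 0 -0.1 0 0.045;0 0 0.006 0 -0.1 0 0.045")

```text
t: 9.35
tcp_pos: [599.8, 130.9, 233.2]
ee_rot: [0.635, 0.759, 0.092, -0.108]
force: [-0.9, 0.4, -1.9]
opening: 56.7
```

Call:
send_rows(commands="0.005 0 0.004 0 -0.1 0 0.045;0.01 0 0.004 0 -0.1 0 0.045;0.02 0 0 0 -0.07 0 0.045;0.03 0 0 0 0 0 0.045;0.03 0 0 0 0 0 0.045")

```text
t: 9.77
tcp_pos: [581.6, 228.4, 231.6]
ee_rot: [0.641, 0.768, 0.007, -0.007]
force: [0.1, 0.4, -1.9]
opening: 57.0
```

```bash
python3 -c "
from h import *
plan([457,257,203])
print(bot.state()['joints'])
import cv2
t=vision.snapshot('top');s=vision.snapshot('side')
a=cv2.resize(t[100:240,200:340],None,fx=2.8,fy=2.8);b=cv2.resize(s[130:270,220:360],None,fx=2.8,fy=2.8)
cv2.imwrite('pics/a6.png',np.hstack([a,b]))"
```

```text
tcp [581.6 228.4 231.6] yaw x 100.29 zaxis [-0.002  0.02  -1.   ] shift [  49.8 -117.6   29.4] t 9.77
[0.30920434 0.15444482 1.16182988 0.01995162 1.82136981 0.13463713]
```

View pics/a6.png

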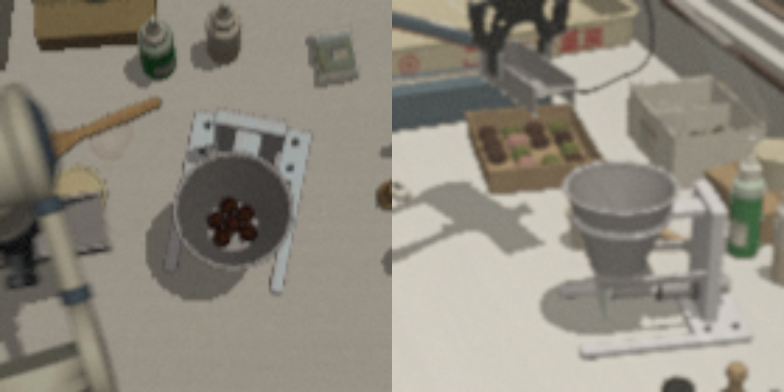

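The hopper shows a ball cluster at about (232,222), which looks like six. I'll carry the tray to free worktop at about (457,257).

Call:
send_rows(commands="0.01 -0.023 0.01 0 -0.02 0 0.045;0.015 -0.035 0.02 0 0 0 0.045;0.015 -0.035 0.03 0 0 0 0.045;0.01 -0.025 0.03 0 0 0 0.045;0 0 0.035 0 0 0 0.045")

```text
t: 10.28
tcp_pos: [460.9, 254.5, 112.0]
ee_rot: [0.64, 0.768, 0.002, 0.0]
force: [0.9, -0.9, -1.5]
opening: 56.7
```

Call:
send_rows(commands="0 0 0.035 0 0 0 0.045;0 0 0.025 0 0 0 0.045;0 0 0.015 0 0 0 0.045;0 0 0.006 0 0 0 0.045;0 0 0 0 0 0 0.045")

```text
t: 10.7
tcp_pos: [462.9, 252.4, 28.3]
ee_rot: [0.642, 0.767, -0.001, -0.001]
force: [-0.7, 0.1, -0.7]
opening: 56.7
```

```bash
python3 -c "
from h import *
plan([457,257,10]);print(bot.state()['force'])
import cv2
t=vision.snapshot('top');s=vision.snapshot('side')
a=cv2.resize(t[140:210,245:315],None,fx=5.6,fy=5.6);b=cv2.resize(s[150:260,170:280],None,fx=3.57,fy=3.57)[:392,:392]
cv2.imwrite('pics/a7.png',np.hstack([a[:392,:392],b]))"
```

```text
tcp [462.9 252.4  28.3] yaw x 100.19 zaxis [-0.003 -0.001 -1.   ] shift [ 5.6 -4.9 18.3] t 10.7
[-0.72706758  0.06693828 -0.68535395]
```

View pics/a7.png

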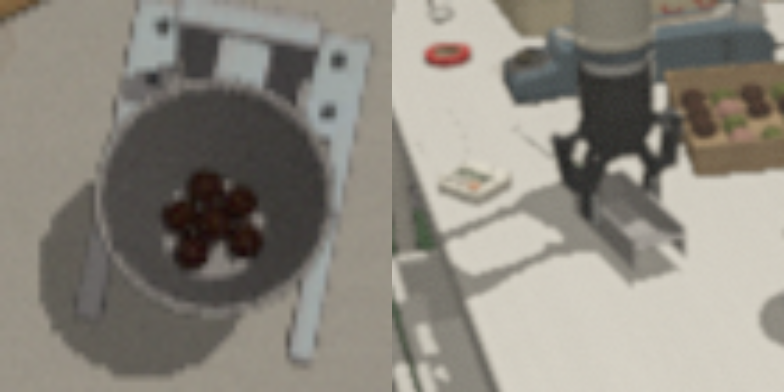

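Six balls counted in the hopper. I'll lower the tray gently the rest of the way.

Call:
send_rows(commands="0 0 0.006 0 0 0 0.045;0 0 0.005 0 0 0 0.045;0 0 0.004 0 0 0 0.045;0 0 0 0 0 0 0.045")

```text
t: 11.13
tcp_pos: [463.4, 252.9, 14.0]
ee_rot: [0.641, 0.767, -0.001, -0.0]
force: [0.3, -1.2, -1.3]
opening: 56.7
```

Call:
send_rows(commands="0 0 0.002 0 0 0 0.045;0 0 0.001 0 0 0 0.045;0 0 0 0 0 0 0.045")

```text
t: 11.38
tcp_pos: [463.7, 253.1, 11.7]
ee_rot: [0.641, 0.767, -0.0, -0.0]
force: [-0.4, -1.0, -2.0]
opening: 56.7
```

Call:
send_rows(commands="0 0 0.001 0 0 0 0.045;0 0 0.001 0 0 0 0.045;0 0 0.001 0 0 0 0.045;0 0 0 0 0 0 0.045")

```text
t: 11.72
tcp_pos: [463.9, 253.1, 11.4]
ee_rot: [0.641, 0.767, 0.0, 0.0]
force: [-6.0, -3.9, 13.0]
opening: 56.3
```

Call:
send_rows(commands="0 0 -0.002 0 0 0 0.045;0 0 0 0 0 0 0.06;0 0 0 0 0 0 0.075;0 0 0 0 0 0 0.0854;0 0 0 0 0 0 0.0854")

```text
t: 12.13
tcp_pos: [463.7, 253.0, 10.6]
ee_rot: [0.641, 0.767, -0.0, -0.0]
force: [0.5, 0.1, 0.2]
opening: 85.8
```

Call:
send_rows(commands="0 0 -0.005 0 0 0 0.0854;0 0 -0.015 0 0 0 0.0854;0 0 -0.03 0 0 0 0.0854;0 0 -0.035 0 0 0 0.0854;0 0 -0.035 0 0 0 0.0854")

```text
t: 12.55
tcp_pos: [463.2, 252.8, 131.7]
ee_rot: [0.641, 0.767, -0.001, -0.0]
force: [0.4, -0.1, 1.0]
opening: 85.4
```

Call:
send_rows(commands="0 0 -0.035 0 0 0 0.0854;0 0 -0.035 0 0 0 0.0854;0 0 -0.02 0 0 0 0.0854")

```text
t: 12.8
tcp_pos: [464.4, 253.4, 226.1]
ee_rot: [0.641, 0.767, 0.003, 0.001]
force: [0.3, 1.3, 0.2]
opening: 85.2
```

```bash
python3 -c "
from h import *
plan([430,-20,215]);plan([366,-242,215]);print(bot.state()['joints'])
import cv2
t=vision.snapshot('top');s=vision.snapshot('side')
a=cv2.resize(t[180:290,150:260],None,fx=3.57,fy=3.57);b=cv2.resize(s[150:260,170:280],None,fx=3.57,fy=3.57)
cv2.imwrite('pics/a8.png',np.hstack([a,b]))"
```

```text
tcp [464.4 253.4 226.1] yaw x 100.2 zaxis [ 0.005  0.002 -1.   ] shift [-263.   -82.4   10.3] t 12.8
tcp [464.4 253.4 226.1] yaw x 100.2 zaxis [ 0.005  0.002 -1.   ] shift [-470.2 -184.6    9.4] t 12.8
[ 4.35155975e-01 -1.06337851e-01  1.43626474e+00 -9.29231430e-06
  1.80572422e+00  2.57164463e-01]
```

View pics/a8.png

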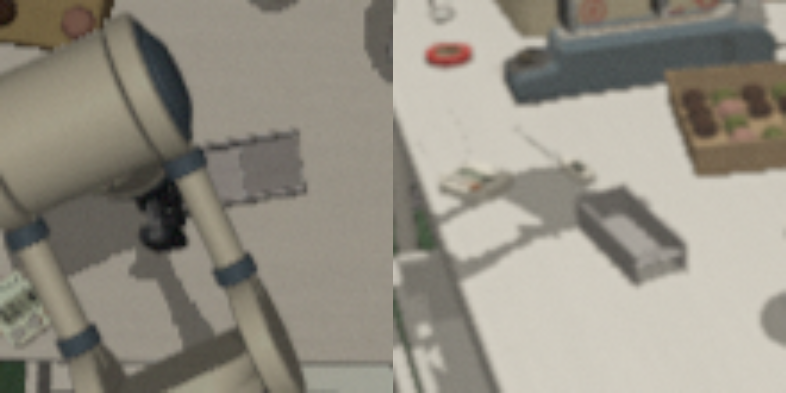

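The tray is standing upright and released, with its lip towards the dispenser (side zoom about (630,235)). Now I'll go to the cup handle, planning to grip it 125 mm from the cup axis.

Call:
send_rows(commands="-0.018 -0.0071 0 0 0 0 0.0854;-0.036 -0.0142 0 0 0 0 0.0854;-0.036 -0.0142 0 0 0 0 0.0854;-0.036 -0.0142 0 0 0 0 0.0854;-0.036 -0.0142 0 0 0 0 0.0854")

```text
t: 13.32
tcp_pos: [428.5, 81.0, 219.5]
ee_rot: [0.641, 0.767, -0.001, -0.001]
force: [0.1, -0.1, -0.0]
opening: 85.3
```

Call:
send_rows(commands="-0.036 -0.0142 0 0 0 0 0.0854;-0.036 -0.0142 0 0 0 0 0.0854;-0.036 -0.0142 0 0 0 0 0.0854;-0.036 -0.0142 0 0 0 0 0.0854;-0.036 -0.0142 0 0 0 0 0.0854")

```text
t: 13.73
tcp_pos: [390.4, -108.9, 219.9]
ee_rot: [0.641, 0.767, -0.0, -0.0]
force: [1.3, 0.5, -0.2]
opening: 85.3
```

Call:
send_rows(commands="-0.036 -0.0142 0 0 0 0 0.0854;-0.036 -0.0142 0 0 0 0 0.0854;-0.036 -0.0142 0 0 0 0 0.0854;-0.018 -0.0071 0 0 0 0 0.0854;0 0 0 0 0 -0.115 0.0854")

```text
t: 14.15
tcp_pos: [363.3, -243.5, 219.1]
ee_rot: [0.599, 0.801, -0.001, -0.001]
force: [0.4, 0.7, 0.7]
opening: 85.2
```

Call:
send_rows(commands="0 0 0 0 0 -0.114 0.0854;0 0 0 0 0 -0.114 0.0854;0 0 0 0 0 -0.114 0.0854;0 0 0 0 0 -0.114 0.0854;0 0 0 0 0 -0.114 0.0854")

```text
t: 14.57
tcp_pos: [364.6, -240.1, 219.6]
ee_rot: [0.344, 0.939, 0.0, -0.001]
force: [-0.4, -0.7, 0.3]
opening: 85.5
```

Call:
send_rows(commands="0 0 0 0 0 -0.114 0.0854;0 0 0 0 0 -0.114 0.0854;0 0 0 0 0 -0.114 0.0854;0 0 0 0 0 -0.114 0.0854;0 0 0 0 0 -0.114 0.0854")

```text
t: 14.98
tcp_pos: [364.6, -240.0, 219.6]
ee_rot: [0.066, 0.998, 0.001, -0.001]
force: [0.4, 0.2, 0.1]
opening: 85.5
```

Call:
send_rows(commands="0 0 0 0 0 -0.11 0.0854;0 0 0 0 -0.06 0 0.0854;0 0 0 0 -0.1 0 0.0854;0 0 0 0 -0.1 0 0.0854;0 0 0 0 0 0 0.0854")

```text
t: 15.4
tcp_pos: [363.3, -240.0, 219.2]
ee_rot: [0.015, 0.991, -0.002, 0.131]
force: [-1.4, -0.2, -0.1]
opening: 85.5
```

```bash
python3 -c "
from h import *
s=bot.state();print(s['joints']);R=Rt.from_quat(s['ee_rot']).as_matrix();print(R.round(3))
G=np.array([367,-241.5,46.]);z=R[:,2];p=G+19*z;print('target',p);plan(p-80*z);plan(p)
"
```

```text
[-0.8061688  -0.56603094  1.82952974  0.18440435  1.68746738 -2.30778195]
[[-0.965  0.03   0.259]
 [ 0.029  1.    -0.007]
 [-0.259  0.001 -0.966]]
target [ 371.92217587 -241.63270218   27.64912605]
tcp [ 363.3 -240.   219.2] yaw x 178.27 zaxis [ 0.259 -0.007 -0.966] shift [ 41.2  -1.6 107.3] t 15.4
tcp [ 363.3 -240.   219.2] yaw x 178.27 zaxis [ 0.259 -0.007 -0.966] shift [ 41.2  -1.6 187.3] t 15.4
```

Call:
send_rows(commands="0.0137 -0.0005 0.015 0 0 0 0.0854;0.0137 -0.0005 0.03 0 0 0 0.0854;0.0137 -0.0005 0.03 0 0 0 0.0854;0 0 0.02 0 0 0 0.0854;0 0 0.01 0 0 0 0.0854")

```text
t: 15.82
tcp_pos: [350.9, -240.2, 104.5]
ee_rot: [0.014, 0.992, 0.0, 0.127]
force: [-0.2, -0.2, -0.3]
opening: 85.2
```

```bash
python3 -c "
from h import *
s=bot.state();R=Rt.from_quat(s['ee_rot']).as_matrix()
G=np.array([367,-241.5,46.]);z=R[:,2];p=G+19*z;plan(p)
import cv2
t=vision.snapshot('top');s=vision.snapshot('side')
a=cv2.resize(t[190:290,310:410],None,fx=3.9,fy=3.9);b=cv2.resize(s[220:330,210:320],None,fx=3.545,fy=3.545)[:390]
cv2.imwrite('pics/a9.png',np.hstack([a,b]))"
```

```text
tcp [ 350.9 -240.2  104.5] yaw x 178.32 zaxis [ 0.251 -0.003 -0.968] shift [-0.9 -1.1 79.7] t 15.82
```

View pics/a9.png

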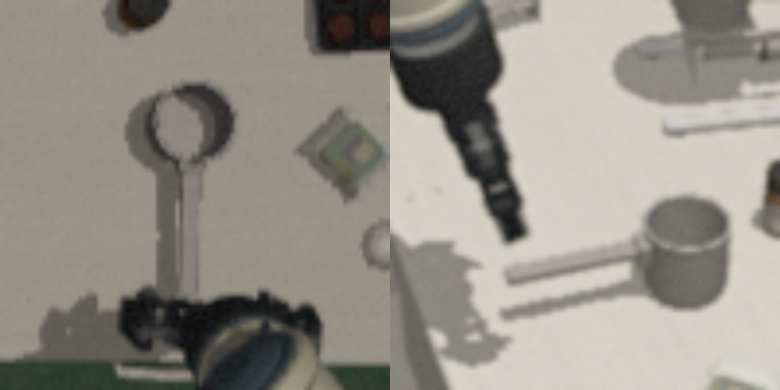

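The fingers straddle the handle, with their centre at about x = 188 in the top zoom, where the handle is. I'll descend and close.

Call:
send_rows(commands="0 -0.001 0.015 0 0 0 0.0854;0 0 0.025 0 0 0 0.0854;0 0 0.02 0 0 0 0.0854;0 0 0.014 0 0 0 0.0854;0 0 0.006 0 0 0 0.0854")

```text
t: 16.33
tcp_pos: [373.0, -242.7, 31.0]
ee_rot: [0.013, 0.992, -0.001, 0.129]
force: [-0.6, 0.1, 0.3]
opening: 85.4
```

Call:
send_rows(commands="0 0 0 0 0 0 0.06;0 0 0 0 0 0 0.035;0 0 0 0 0 0 0.02;0 0 0 0 0 0 0.01;0 0 0 0 0 0 0.008")

```text
t: 16.75
tcp_pos: [373.1, -243.5, 32.8]
ee_rot: [0.014, 0.991, -0.003, 0.13]
force: [-0.6, 0.4, 0.7]
opening: 25.2
```

Call:
send_rows(commands="0 0 0 0 0 0 0.008;0 0 0 0 0 0 0.008;0 0 0 0 0 0 0.008;0 0 0 0 0 0 0.008")

```text
t: 17.08
tcp_pos: [372.7, -243.2, 31.9]
ee_rot: [0.014, 0.991, -0.002, 0.13]
force: [-1.8, -0.5, 1.5]
opening: 14.7
```

```bash
python3 -c "
from h import *
s=bot.state();R=Rt.from_quat(s['ee_rot']).as_matrix()
G=np.array([367,-241.5,46.]);z=R[:,2];p=G+19*z;plan(p);print(s['force'],s['opening'])
import cv2
t=vision.snapshot('top');s=vision.snapshot('side')
a=cv2.resize(t[190:290,310:410],None,fx=3.9,fy=3.9);b=cv2.resize(s[220:330,210:320],None,fx=3.545,fy=3.545)[:390]
cv2.imwrite('pics/b1.png',np.hstack([a,b]))"
```

```text
tcp [ 372.7 -243.2   31.9] yaw x 178.41 zaxis [ 0.257 -0.008 -0.966] shift [2.  1.5 3.9] t 17.08
[-1.84663365 -0.46488877  1.51910857] 14.693801827869569
```

View pics/b1.png

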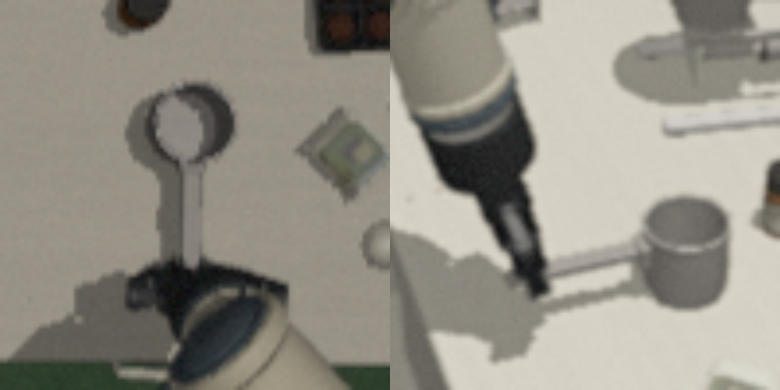

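Gripped with an opening of 14.7 mm on the 16 mm bar. I'll lift 20 mm and turn the cup to the dispenser's yaw.

Call:
send_rows(commands="-0.0013 0 -0.0048 0 0 0 0.008;-0.0026 0 -0.0097 0 0 0 0.008;-0.0013 0 -0.0048 0 0 0 0.008;0 0 0 0.0197 0 0.0734 0.008;0 0 0 0.0197 0 0.0734 0.008")

```text
t: 17.6
tcp_pos: [373.0, -243.4, 52.6]
ee_rot: [0.091, 0.987, -0.012, 0.13]
force: [0.5, 0.0, -1.1]
opening: 14.2
```

```bash
python3 -c "
from h import *
s=bot.state();plan([411,45,52]);print(s['force'],s['opening'],s['joints'])
import cv2
t=vision.snapshot('top');s=vision.snapshot('side')
a=cv2.resize(t[190:290,310:410],None,fx=3.9,fy=3.9);b=cv2.resize(s[220:330,210:320],None,fx=3.545,fy=3.545)[:390]
cv2.imwrite('pics/b2.png',np.hstack([a,b]))"
```

```text
tcp [ 373.  -243.4   52.6] yaw x 169.48 zaxis [ 0.254 -0.048 -0.966] shift [ 14.9 290.5  -3.6] t 17.6
[ 0.48675746  0.03520247 -1.09566307] 14.163259661665982 [-0.76324305 -0.55106325  2.11468513  0.14442188  1.35979882 -2.16520887]
```

View pics/b2.png

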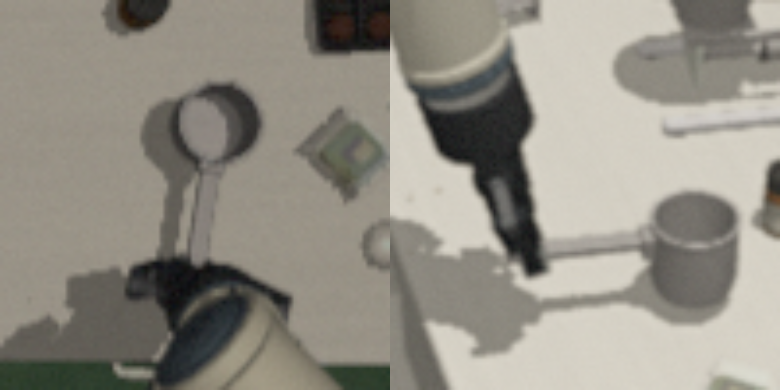

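The cup is lifted and level, and turned so it now points along the dispenser axis. I'll carry it across to the front of the dispenser.

Call:
send_rows(commands="0.001 0.012 0 0 0 0 0.008;0.0015 0.025 0 0 0 0 0.008;0.0015 0.032 0 0 0 0 0.008;0.0015 0.032 0 0 0 0 0.008;0.0015 0.032 0 0 0 0 0.008")

```text
t: 18.12
tcp_pos: [389.7, -109.8, 49.9]
ee_rot: [0.088, 0.988, -0.012, 0.129]
force: [1.0, 0.7, -1.4]
opening: 14.6
```

Call:
send_rows(commands="0.0015 0.032 0 0 0 0 0.008;0.0015 0.032 0 0 0 0 0.008;0.0015 0.032 0 0 0 0 0.008;0.0015 0.03 0 0 0 0 0.008;0.0015 0.018 0 0 0 0 0.008")

```text
t: 18.53
tcp_pos: [408.5, 35.0, 48.0]
ee_rot: [0.087, 0.988, -0.011, 0.129]
force: [-0.7, 0.5, -1.2]
opening: 14.5
```

```bash
python3 -c "
from h import *
s=bot.state();plan([411,45,52]);print(s['force'],s['opening'],s['joints'])
import cv2
t=vision.snapshot('top');s=vision.snapshot('side')
a=cv2.resize(t[140:260,220:340],None,fx=3.25,fy=3.25);b=cv2.resize(s[180:300,230:350],None,fx=3.25,fy=3.25)
cv2.imwrite('pics/b3.png',np.hstack([a,b]))"
```

```text
tcp [408.5  35.   48. ] yaw x 169.97 zaxis [ 0.253 -0.044 -0.966] shift [-1.7 10.3 -3.6] t 18.53
[-0.66071798  0.4562966  -1.16175317] 14.530755083260622 [ 0.04943582 -0.69535354  2.21106694 -0.05761321  1.37223104 -1.34226185]
```

View pics/b3.png

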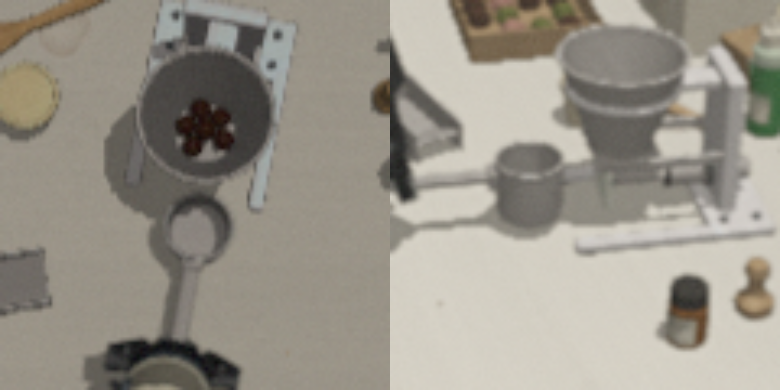

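```bash
python3 -c "
from h import *
import cv2
t=vision.snapshot('top');cv2.imwrite('pics/b4.png',cv2.resize(t[185:260,250:310],None,fx=8,fy=8,interpolation=cv2.INTER_CUBIC))
"
```

```text
(no output)
```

View pics/b4.png

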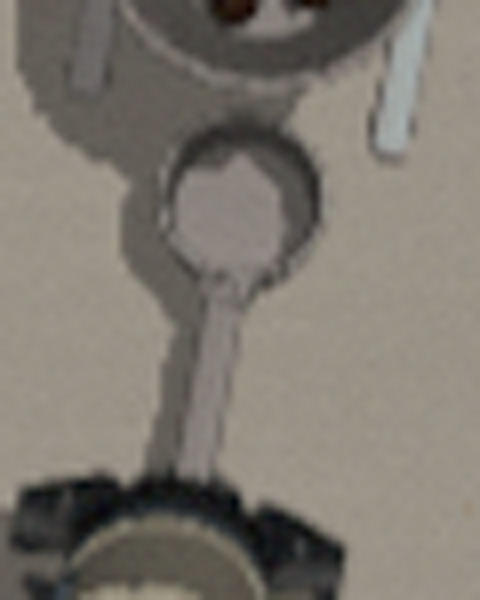

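```bash
python3 -c "
from h import *
q=lambda u,v:(250+u/8,185+v/8)
O=np.array([621.5,6.5]);th=np.radians(-10.3);u=np.array([np.cos(th),np.sin(th)]);v=np.array([-u[1],u[0]])
def dd(p):p=p[:2]-O;return (p@u).round(1),(p@v).round(1)
for zc in(75,80):
  c=onz('top',*q(243,208),zc);print('cup',c,dd(c),np.linalg.norm(onz('top',*q(165,208),zc)-onz('top',*q(321,208),zc)))
h0,h1=onz('top',*q(225,290),66),onz('top',*q(196,475),66);print('handle',dd(h0),dd(h1),np.degrees(np.arctan2(*(h0-h1)[1::-1])))
for p in((88,92),(393,152)):print(dd(onz('top',*q(*p),12)))
print('tcp',dd(bot.state()['tcp_pos']))
import cv2
"
```

```text
cup [522.86173168  14.02947429  75.        ] (np.float64(-98.4), np.float64(-10.2)) 63.36014521843531
cup [522.34565576  14.060312    80.        ] (np.float64(-98.9), np.float64(-10.3)) 63.13478866622466
handle (np.float64(-131.9), np.float64(-9.2)) (np.float64(-207.8), np.float64(-11.8)) -8.323950776161047
(np.float64(-55.6), np.float64(64.7))
(np.float64(-56.4), np.float64(-67.6))
tcp (np.float64(-214.5), np.float64(-11.6))
```

The cup measures at x_d = -98, y_d = -10, yaw about -9.5°. It needs a +9 mm sideways shift, then lowering to the worktop.

Call:
send_rows(commands="0 0.005 0 0.003 0 0.012 0.008;0.001 0.004 0.0035 0 0 0 0.008;0.0012 0 0.0045 0 0 0 0.008;0.0008 0 0.003 0 0 0 0.008;0 0 0 0 0 0 0.008")

```text
t: 19.1
tcp_pos: [409.4, 40.3, 34.9]
ee_rot: [0.095, 0.987, -0.013, 0.128]
force: [-0.4, -1.2, -0.9]
opening: 14.4
```

Call:
send_rows(commands="0.0005 0 0.002 0 0 0 0.008;0.0003 0 0.001 0 0 0 0.008;0 0 0 0 0 0 0.008")

```text
t: 19.35
tcp_pos: [410.1, 40.6, 33.1]
ee_rot: [0.095, 0.987, -0.013, 0.129]
force: [0.2, -0.6, -0.2]
opening: 14.6
```

Call:
send_rows(commands="-0.005 0 0.0013 0 0 0 0.008;-0.0097 0 0.0026 0 0 0 0.008;-0.0097 0 0.0026 0 0 0 0.008;-0.0097 0 0.0026 0 0 0 0.008;-0.005 0 0.0013 0 0 0 0.008")

```text
t: 19.77
tcp_pos: [450.9, 33.0, 33.4]
ee_rot: [0.095, 0.987, -0.013, 0.129]
force: [-1.5, 0.1, -1.9]
opening: 14.6
```

```bash
cat >>h.py <<'E'
O=np.array([621.5,6.5]);th=np.radians(-10.3);u=np.array([np.cos(th),np.sin(th)]);v=np.array([-u[1],u[0]])
def dd(p):p=np.array(p)[:2]-O;return (p@u).round(1),(p@v).round(1)
def rep():
    s=bot.state();print('tcp_d',dd(s['tcp_pos']),s['tcp_pos'][2].round(1),'F',(s['force'][:2]@u).round(1),(s['force'][:2]@v).round(1),s['force'][2].round(1),'op',round(s['opening'],1),'t',s['t'],'z',Rt.from_quat(s["ee_rot"]).as_matrix()[:,2].round(3))
E
python3 -c "
from h import *
rep()
import cv2
t=vision.snapshot('top');s=vision.snapshot('side')
a=cv2.resize(t[140:260,220:340],None,fx=3.25,fy=3.25);b=cv2.resize(s[180:300,230:350],None,fx=3.25,fy=3.25)
cv2.imwrite('pics/b5.png',np.hstack([a,b]))"
```

```text
tcp_d (np.float64(-172.5), np.float64(-4.4)) 33.4 F -1.5 -0.2 -1.9 op 14.6 t 19.7667 z [ 0.253 -0.049 -0.966]
```

View pics/b5.png

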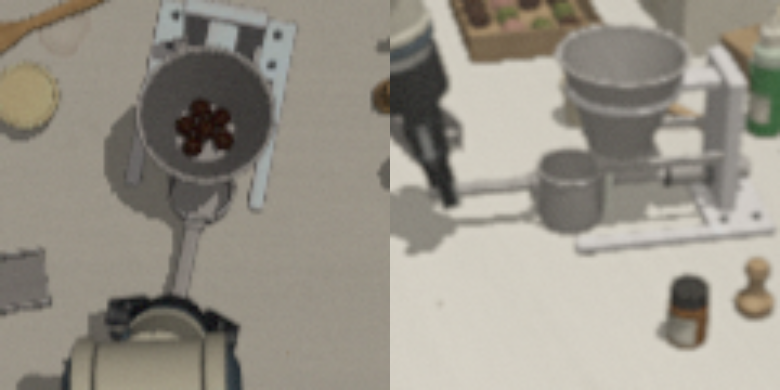

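The cup is between the bars and just short of the plate. I'll start pressing.

Call:
send_rows(commands="-0.0058 0.002 0.0015 0 0 0 0.008;-0.0077 0 0.0021 0 0 0 0.008;-0.0077 0 0.0021 0 0 0 0.008;-0.0077 0 0.0021 0 0 0 0.008;-0.0077 0 0.0021 0 0 0 0.008")

```text
t: 20.28
tcp_pos: [485.5, 28.1, 32.6]
ee_rot: [0.095, 0.987, -0.013, 0.126]
force: [-16.9, 1.3, 9.3]
opening: 14.7
```

```bash
python3 -c "
from h import *
rep()"
```

```text
tcp_d (np.float64(-137.7), np.float64(-3.0)) 32.6 F -16.8 -1.7 9.3 op 14.7 t 20.2833 z [ 0.247 -0.049 -0.968]
```

The push force is 17 N, higher than the spring alone would give, so I'll look before going on.

```bash
python3 -c "
from h import *
import cv2
t=vision.snapshot('top');s=vision.snapshot('side')
a=cv2.resize(t[140:260,220:340],None,fx=3.25,fy=3.25);b=cv2.resize(s[210:280,270:340],None,fx=5.57,fy=5.57)[:390,:390]
cv2.imwrite('pics/b6.png',np.hstack([a,b]));rep();s=bot.state();print(s['ft_torque'],s['qd'])"
```

```text
tcp_d (np.float64(-136.3), np.float64(-3.2)) 32.7 F -4.5 -2.7 1.6 op 14.5 t 20.3833 z [ 0.25  -0.05  -0.967]
[-0.18831142  0.64715779 -0.34528267] [ 0.00174071 -0.01599809  0.01364596 -0.00352429 -0.01383818  0.00232882]
```

View pics/b6.png

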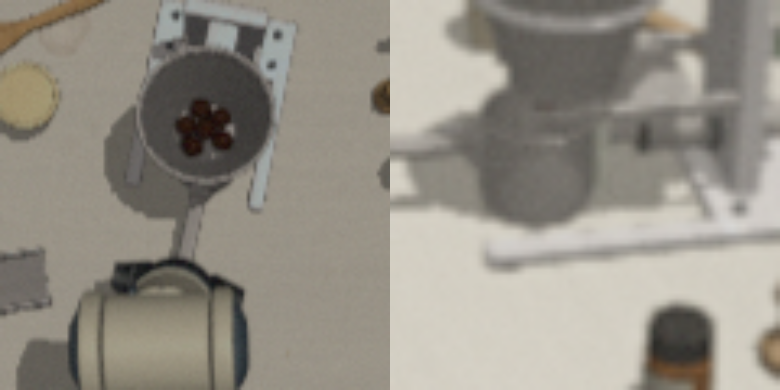

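The force has settled to 4.5 N, so the spike came from moving. I'll continue, more slowly.

Call:
send_rows(commands="-0.0048 0.001 0.0013 0 0 0 0.008;-0.0048 0 0.0013 0 0 0 0.008;-0.0048 0 0.0013 0 0 0 0.008;-0.0029 0 0.0008 0 0 0 0.008;0 0 0 0 0 0 0.008")

```text
t: 20.8
tcp_pos: [503.4, 25.4, 32.5]
ee_rot: [0.095, 0.987, -0.013, 0.126]
force: [-12.9, 0.0, 5.5]
opening: 14.8
```

```bash
python3 -c "
from h import *
import cv2
t=vision.snapshot('top');s=vision.snapshot('side')
a=cv2.resize(t[140:260,220:340],None,fx=3.25,fy=3.25);b=cv2.resize(s[210:280,270:340],None,fx=5.57,fy=5.57)[:390,:390]
cv2.imwrite('pics/b7.png',np.hstack([a,b]));rep()"
```

```text
tcp_d (np.float64(-119.6), np.float64(-2.5)) 32.5 F -11.9 -2.2 6.2 op 14.6 t 20.9 z [ 0.248 -0.05  -0.968]
```

View pics/b7.png

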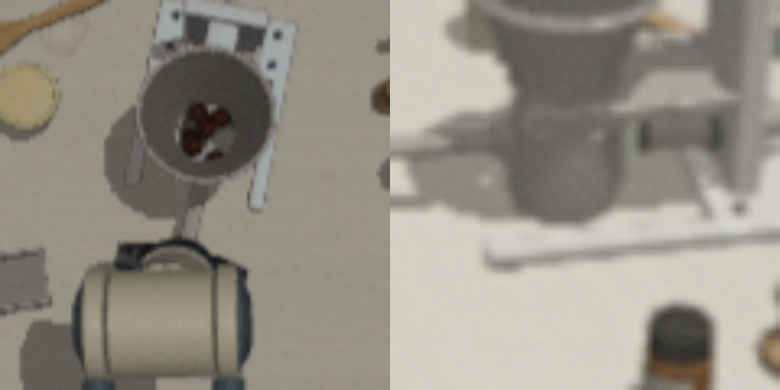

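Balls are dropping into the cup, some already in. I'll press a little further and watch whether the force rises, which would mean the stop.

Call:
send_rows(commands="-0.001 0 0.0002 0 0 0 0.008;-0.001 0 0.0002 0 0 0 0.008;0 0 0 0 0 0 0.008;0 0 0 0 0 0 0.008")

```text
t: 21.23
tcp_pos: [504.3, 25.3, 32.4]
ee_rot: [0.095, 0.987, -0.013, 0.126]
force: [-17.2, -0.3, 8.6]
opening: 14.3
```

```bash
python3 -c "
from h import *
import cv2
t=vision.snapshot('top');s=vision.snapshot('side')
a=cv2.resize(t[150:200,255:305],None,fx=7.8,fy=7.8,interpolation=cv2.INTER_CUBIC);b=cv2.resize(s[210:280,270:340],None,fx=5.572,fy=5.572)[:390,:390]
cv2.imwrite('pics/b8.png',np.hstack([a,b]));rep()"
```

```text
tcp_d (np.float64(-118.6), np.float64(-2.5)) 32.4 F -17.2 -3.8 8.9 op 14.9 t 21.3333 z [ 0.246 -0.049 -0.968]
```

View pics/b8.png

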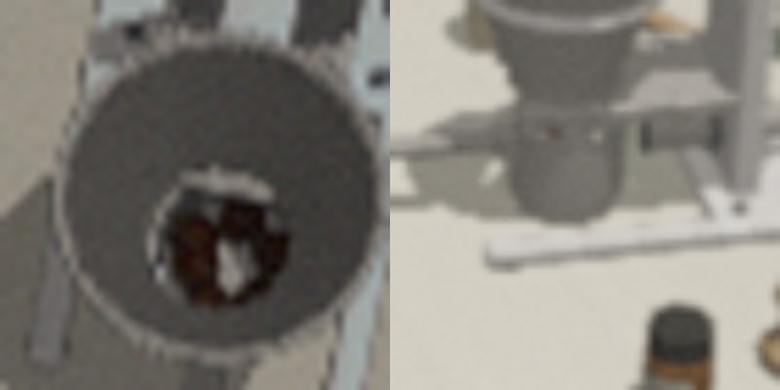

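```bash
python3 -c "
from h import *
import cv2
t=vision.snapshot('top')
cv2.imwrite('pics/b9.png',cv2.resize(t[165:195,268:298],None,fx=19,fy=19,interpolation=cv2.INTER_CUBIC));rep()
g=cv2.cvtColor(t,cv2.COLOR_BGR2GRAY)
print(g[166:194,276:291])"
```

```text
tcp_d (np.float64(-118.6), np.float64(-2.5)) 32.5 F -17.3 -3.5 8.7 op 14.5 t 21.3833 z [ 0.246 -0.049 -0.968]
[[ 68  69  68  66  64  69  63  65  60  65  64  61  64  60  61]
 [ 68  68  68  69  68  65  65  62  64  62  64  62  65  63  59]
 [ 69  68  66  69  68  69  66  64  63  64  64  65  61  59  60]
 [ 70  66  68  68  65  65  66  60  64  66  66  63  64  58  64]
 [ 72  65  68  63  62  65  63  63  63  62  60  64  62  62  60]
 [ 71  67  69  68  66  65 100  73  65  61  61  62  60  62  59]
 [ 69  66  97 106 107 109 126 110 106 104 103  70  65  58  57]
 [ 73  73  91  97 106 114 130 130 126 128 129 109 106  68  58]
 [ 80 100  64  50  61  78 100  99  93  98 109 122 131 110  69]
 [113  97  57  43  46  53  47  41  42  45  63  89  98  97  62]
 [102  65  45  46  45  69  66  42  24  17  18  21  35  51  46]
 [ 68  41  31  33  36  61  73  33  15  20  15  17  24  58  55]
 [ 66  37  27  22  24  23  48  30  18  25  14  22  18  64  65]
 [ 50  24  27  27  30  25  26  17  17  17  19  19  17  46  50]
 [ 48  31  19  35  32  30  20  50  32  18  14  10  18  25  13]
 [ 50  21  16  19  17  23  37 100  73  49  61  34  17  15  27]
 [ 46  27  23  23  26  28  96 126 113  77  82  37  16  20  16]
 [ 25  25  32  38  22  29 121 133 129  91  79  43  25  21  19]
 [ 56  28  30  34  20  22 124 131 133 116  82  71  29  15  12]
 [ 67  22  24  28  23  22 112 131 132 130  78  60  29  30  39]
 [ 83  40  17  21  19  27  73  96 130 107  54  23  18  35  54]
 [ 85  72  42  27  24  31  25  35  94  52  20  18  32  50  63]
 [ 70  77  64  40  33  35  33  28  38  29  30  52  59  66  65]
 [ 73  70  72  64  58  56  51  50  56  52  59  66  63  62  62]
 [ 66  71  71  72  71  71  63  68  64  66  66  65  68  65  66]
 [ 69  71  67  68  66  69  68  67  65  64  67  66  65  64  69]
 [ 66  73  71  72  65  67  67  67  73  64  64  63  64  63  60]
 [ 90  82  75  65  66  67  69  68  66  71  63  69  76  75  79]]
```

View pics/b9.png

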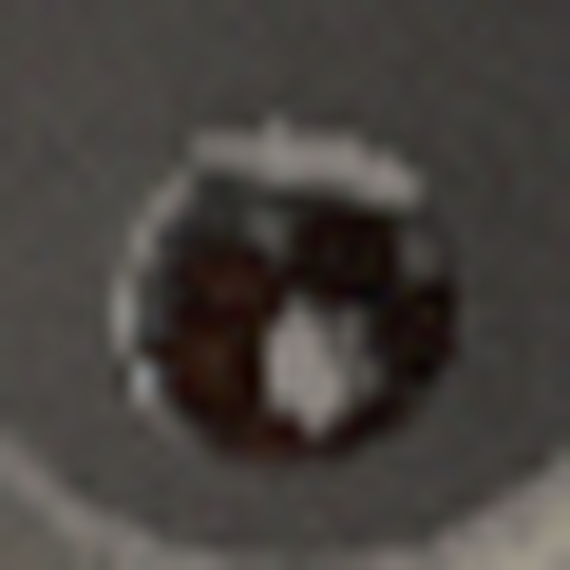

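Call:
send_rows(commands="0 0 0 0 0 0 0.008;0 0 0 0 0 0 0.008;0 0 0 0 0 0 0.008;0 0 0 0 0 0 0.008;0 0 0 0 0 0 0.008")

```text
t: 21.8
tcp_pos: [504.4, 25.2, 32.5]
ee_rot: [0.095, 0.987, -0.013, 0.126]
force: [-17.4, -1.0, 8.9]
opening: 14.4
```

```bash
python3 -c "
from h import *
import cv2
t=vision.snapshot('top');s=vision.snapshot('side')
a=cv2.resize(t[160:200,263:303],None,fx=10,fy=10,interpolation=cv2.INTER_CUBIC);b=cv2.resize(s[215:255,280:320],None,fx=10,fy=10,interpolation=cv2.INTER_CUBIC)
cv2.imwrite('pics/c1.png',np.hstack([a,b]));cv2.imwrite('pics/c2.png',s);rep()
print(dd(onz('top',283,174.8,77)),dd(onz('top',283,171.6,80)),dd(onz('top',283,189,80)))
for z in (62,71,75): print(z,proj('side',[*(O+u*-5),z]),proj('side',[*(O+u*-33),z]))"
```

```text
tcp_d (np.float64(-118.6), np.float64(-2.5)) 32.4 F -17.7 -3.1 9.8 op 14.7 t 21.9 z [ 0.246 -0.049 -0.968]
(np.float64(20.2), np.float64(3.7)) (np.float64(30.1), np.float64(5.6)) (np.float64(-26.5), np.float64(-5.2))
62 [298.13068227 227.09860333] [289.76421374 227.86051795]
71 [298.2046745  224.74374347] [289.81305495 225.50061555]
75 [298.23770379 223.69256086] [289.83485741 224.44716765]
```

View pics/c1.png

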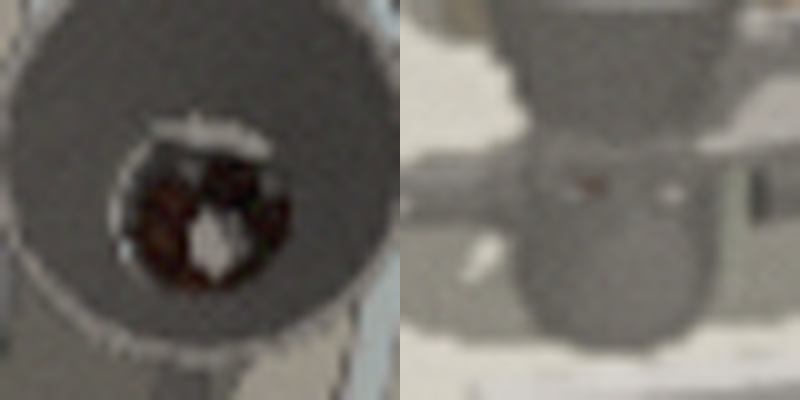

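View pics/c2.png

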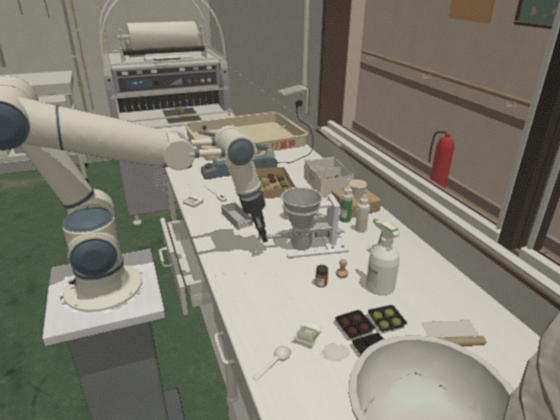

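```bash
python3 -c "
from h import *
import cv2
t=np.mean([vision.snapshot('top').astype(float) for _ in range(4)],0)
c=t[168:194,270:296];c=np.clip(c*2.6,0,255).astype(np.uint8)
cv2.imwrite('pics/c3.png',cv2.resize(c,None,fx=22,fy=22,interpolation=cv2.INTER_CUBIC));rep()
for p in ([0,0],[-3,-3]):print(proj('side',[*(O+u*p[0]+v*p[1]),31]))"
```

```text
tcp_d (np.float64(-118.6), np.float64(-2.5)) 32.4 F -17.9 -2.3 7.4 op 14.7 t 22.1 z [ 0.246 -0.049 -0.968]
[299.35259596 234.96365253]
[298.66682153 235.52510982]
```

View pics/c3.png

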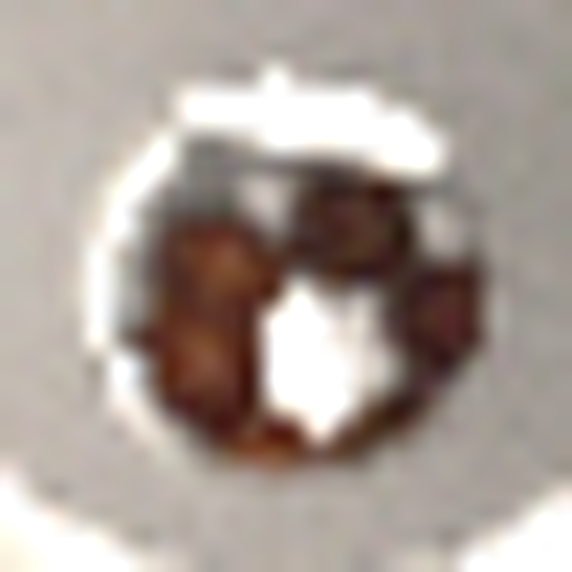

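The contrast-stretched view shows six balls in a ring inside the cup, at (215,265), (195,355), (355,225), (440,305), (265,440) and (400,405). The shutter edge is at x_d of about 20, where 21 is expected on the stop. The push is steady at 18 N and the fingers are holding, so I'll hand in.

```bash
python3 -c "
from h import *
rep();print(bot.finish_job())"
```

```text
tcp_d (np.float64(-118.6), np.float64(-2.5)) 32.4 F -17.9 -2.3 7.4 op 14.7 t 22.1 z [ 0.246 -0.049 -0.968]
the job is handed in; nothing more can be done
None
```

I handed the job in at 22.1 s with the cup still held against the push plate. The hand-in reports no verdict, so what follows rests on my own checks.

**What I did:** I tipped the tray slowly over the hopper; the picture then showed six balls inside. I set the empty tray down upright on the worktop and let go of it. Then I gripped the cup 20 mm further out on its handle than the given grip point, to keep the gripper clear of the hopper rim. I brought it in between the foot bars and pressed the plate back.

**Last checks:**
- **Balls:** the top view shows six balls in the cup, and none in the hopper or on the worktop.
- **Plate:** the shutter edge measured at x ≈ 20 mm, against 21 mm at full travel, so the plate is at about 53 of 54 mm. The force also rose steeply over the last millimetre, as it would on the hard stop.
- **Push and grip:** the push was steady at about 18 N, measured at the wrist. The fingers stood at 14.7 mm on the 16 mm handle.
- **Cup:** it looked upright in the pictures; I did not measure its tilt.
- **Bystanders:** none looked moved, though I did not measure their final positions.

**One disagreement:** the arm's position put the cup axis at x ≈ -3 mm, where +1 mm is expected on the stop. The offset I used for that is only good to a few millimetres, so I relied on the shutter edge and the force rise instead.

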